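Tare a beaker on the laboratory balance

TASK

Set the small steel beaker down gently, upright, in the middle of the balance's round pan, swing the clear draught cover fully shut over it, and then press the wide tare key firmly until it registers. Press no other key, do not force the keypad, and leave the other things on the bench where they stand.

Things in the scene. Friction and masses are not known exactly. Their poses are not given: they have to be found in the camera images.
- balance: Laboratory balance, white, 240 mm deep (x) by 190 wide (y), fixed. Origin on the bench under its middle; -x is its front, z up. Deck with pan and cover 70 mm high, x = -35 to 120 mm. In front a keypad slopes down to the front at 0.26 rad, from 70 mm height at x = -38 to 48 mm at x = -121: a dark display (not a key) in its upper half, a row of four pale keys (a wide bar, three round) along the front.
- pan_center (a point): Centre of the top face of the fixed round steel weighing pan, 110 mm in diameter, 82 mm above the bench, at x = 40 mm, y = 0 in the balance's frame. The beaker's axis should stand within 20 mm of it.
- cover (a joint): Angle of the clear draught cover with grey edges (rad): 0 shut (below 0.04 counts), starts open at 1.5 to 1.65, upright behind the pan; stop at 1.7. A bottomless box hinged at its lower rear edge; shut, 140 mm deep, 160 wide, 95 high above the deck, front pane leaning back 20 mm at the top. Stiff hinge: stays at any angle, does not fall; needs about 2 to 3 N at the lip all the way down to the deck.
- cover_hinge (a point): Middle of the cover's hinge line, 70 mm above the bench at x = 105 mm, y = 0 in the balance's frame; the line runs along the balance's y.
- cover_lip (a point): Middle of the upper face of the grey finger lip at the cover's lower front edge: a tongue 64 mm wide (y), 6 thick, 24 out from the pane, its end 164 mm from the hinge line. Shut: this point is 152 mm in front of and 8 mm above the hinge line, face up. Open: the lip is the cover's highest part and points up, the face looks to the rear (+x): push on it forward, then down, to close.
- tare_key: Tare key: flat membrane key, a wide bar 50 mm (y) by 22, rightmost of the row seen from the robot, the only wide one. Origin at the centre of its top face, 3 mm proud of the panel; z is the panel's outward normal. It gives at most 1.5 mm (1 N to start, 8.5 N at the stop) and registers when the fingers press it with over 5 N for 0.2 s; over 40 N damages it.
- round_key1: Round membrane key, 20 mm in diameter, same height and springing, 56 mm to the left (+y) of the tare key's centre; origin at the centre of its top face. Not to be pressed (2 N or more).
- round_key2: The same, 88 mm to the left of the tare key's centre. Not to be pressed.
- round_key3: The same, 120 mm to the left of the tare key's centre. Not to be pressed.
- beaker_center (a point): Centre, half-way up, of the small straight-sided open beaker of stainless steel: 54 mm outer diameter, 66 mm tall, wall 2.5 mm, 0.07 to 0.14 kg; z is its axis. It stands on the bench left or right of the balance. The point is 33 mm above its underside.
- tall_beaker: Bystander: tall glass beaker, 60 mm diameter, 110 mm tall; origin under its centre.
- flask: Bystander: conical glass flask, 64 mm diameter at the base, narrow neck, 105 mm tall; origin under its centre.
- bottle: Bystander: glass reagent bottle with a blue cap, 56 mm diameter, 105 mm tall; origin under its centre.
- rack: Bystander: blue test-tube rack with tubes, 246 x 104 mm, 120 mm tall with the tubes, at the left; origin under its centre.
- tray: Bystander: shallow pink plastic tray, 250 x 170 x 22 mm, at the right; origin under its centre.
- mortar: Bystander: white porcelain bowl, 90 mm diameter, 55 mm tall, behind the balance; origin under its centre.
- pot: Bystander: white specimen pot, 42 mm diameter, 70 mm tall, towards the back left; origin under its centre.
Mind the look-alikes: they are no part of the job. Leave any blue or red look-alike of the part that bears beaker_center alone.

How it is judged:
On the way, in this order (a step that is already met when the one before it is completed fails the run):
1. the beaker stands upright in the middle of the pan, let go (horizontal distance between beaker_center and pan_center below 0.02 m and z of beaker_center in the frame of pan_center below 0.037 m and angle between beaker_center's own z axis and vertical below 0.1 rad and contact force between beaker and the fingers below 0.2 N), for 0.2 s.
2. the cover is shut over it (value of joint cover below 0.04 rad and horizontal distance between beaker_center and pan_center below 0.02 m), for 0.2 s.
3. the tare key is pressed by the fingers with over 5 N for 0.2 s, the cover shut (contact force between tare_key and the fingers above 5 N and value of joint cover below 0.04 rad), for 0.2 s.
At the end, for the whole second after the job is handed in: The beaker stands upright (within 0.1 rad) and still on the pan, its axis within 20 mm of the pan's centre, under the shut cover (below 0.04 rad), after the tare key was pressed with over 5 N for 0.2 s and let go (all of step 2 and z of beaker_center in the frame of pan_center below 0.037 m and angle between beaker_center's own z axis and vertical below 0.1 rad and linear speed of beaker below 0.02 m/s and contact force between tare_key and anything else below 0.2 N); the robot touches nothing.
It fails at once if the beaker is dropped (moves faster than 0.45 m/s while not held) (linear speed of beaker above 0.45 m/s and contact force between beaker and the fingers below 0.2 N).
It fails at once if the beaker is tipped over (more than 0.6 rad) (angle between beaker_center's own z axis and vertical above 0.6 rad).
It fails at once if a round key is pressed (2 N or more) (contact force between any of round_key1, round_key2, round_key3 and anything else above 2 N).
It fails at once if the tare key is forced (over 40 N) (contact force between tare_key and anything else above 40 N).
It fails at once if a bystander is moved more than 30 mm or tipped more than 0.4 rad (distance of any of tall_beaker, flask, bottle, rack, tray, mortar, pot from where it was at the start of the episode above 0.03 m or angle between any of tall_beaker, flask, bottle, pot's own z axis and vertical above 0.4 rad).
It also fails if it takes over 64 s, if anything falls off the work surface, if the arm or the gripper's body presses on something with over 40 N, if the wrist force passes 120 N, or if a joint passes its speed limit or range.

ROBOT

A 6-joint arm with a two-finger parallel gripper is mounted at the origin on the work surface. World frame = base frame: x ahead of the robot, y to its left, z up, the work surface at z = 0. Lengths are in m, angles in rad, forces in N, time in s.
With the tool pointing down it reaches from about 0.375 to 0.9 m from the base axis. Payload 3.1 kg.
Tool frame: the origin (TCP) lies at the centre of the arm's flange, where the gripper is bolted on; the fingertips stand 173 mm ahead of it and the grasp point (between the pads) lies 155 mm ahead of it; z points along the fingers, x is the direction in which the jaws open and shut, and the axes are right-handed (so a half turn about z gives the same grasp; the last joint's range is limited). The gripper opens to 85 mm and grips with 20 to 120 N. Pads are 22 mm wide; open, the fingers measure 114 mm over their backs; the gripper's body (76 mm by 85 mm) begins 54 mm behind the grasp point. The pads swing forward as they close: fully open they stand 13 mm farther back than shut.
Start: joints at [1.018, 0.527, 1.433, -0, 1.181, -0.178], TCP at [0.228, 0.582, 0.405] pointing down, gripper open.
Joint ranges: [-3.08, 3.08], [-0.75, 2.2], [0.22, 2.44], [-1.43, 4.57], [0, 2.65], [-2.85, 2.85]. Speed limits (rad/s): [2.79, 2.79, 3.14, 3.14, 3.14, 3.14].

INTERFACE

Orientations are given as a unit quaternion [x, y, z, w].
In Python, from station import manip gives the robot as it stands.
- The arm moves only by the shell command python3 -m jog 'ROWS' [OPENING] [FORCE]. ROWS is JSON, a list that holds one entry, the list of rows, each a list of 4 numbers: the shift along the world's x, y, z in mm, then the turn about the world's z in degrees. A call has exactly 8 rows; each row shifts and turns the commanded pose from where the row before left it; what a row does not reach is not made up. A row lasts 1/8 s, in which the tool goes at most 62.5 mm and 10.7 degrees, less where a joint would pass 70% of its speed; a pose out of reach is approached as far as the arm can. A call is refused whole if a number of a shift passes 62.5 or a number of a turn 10.7, either way. A call with a gripper value outside its range is refused whole. OPENING is the opening in per cent of the stroke, from 0 (shut) to 100 (fully open), set as the call begins (- or left out, the last holds). The fingers move at their own pace and stop on an object; FORCE is the grip in N (left out, the last holds). Time passes only in rows, so rows that do not move let the fingers close, or fill a call up. It gives the time, the measured TCP pose, the force and the opening at its end, in the units of the state.
- manip.sense(): the state, without advancing time (a new reading comes with each control period).
- manip.snapshot(name): name is "scene" or "top" or "wrist"; returns the picture (384x512x3 uint8, red, green, blue); there is no depth.
- manip.camera_info(name): a dict with "fx", "fy", "cx", "cy" (pixels), "R" (3x3) and "t" (3): a world point X has camera coordinates R X + t. Camera axes: x right, y down, z forward; pixel columns grow to the right and rows downward; lengths in m; the calibration is good to about 2 mm. A picture is of the moment at which its call begins: read the wrist's pose just before it. camera_info takes no time and is no camera call; for the wrist camera it gives the pose at the moment of the call.
- manip.sign_off(): hands the job in, once; it reports no verdict.
The state is a dict: "t": time; "q": joint angles; "qd": joint speeds; "tau": joint torques, N m; "tcp_pos": TCP position; "tool_rot": TCP orientation; "force": force on the tool from outside, world axes, zero at the start; "ft_torque": the same for the moment, N m; "finger_gap": opening from 0.0 (shut) to 1.0 (fully open).
Only numpy, scipy, OpenCV 4.12 (cv2) and the standard library are available. Lean on these libraries where they do the work, as an engineer would, in place of code of your own. Each camera call takes 0.05 s, during which the arm holds its last target. There are 200 camera calls.

## Working session

There is one attempt and no reset: what is moved stays moved. The work goes in short steps, Python scripts to look and compute and a shell command to move; the robot and the scene stay as the last step left them, time stands still between calls to the robot, and variables do not carry over. Pictures are saved under pics/ and viewed, about 8 in all and at most 12, crops included, and the job is handed in when it is done.

```bash
mkdir -p pics; ls
python3 - <<'E'
from station import manip
import cv2,numpy as np
s=manip.sense();print(s['t'],s['tcp_pos'],s['tool_rot'],s['finger_gap'],s['force'])
for n in("scene","top"):
    im=manip.snapshot(n);cv2.imwrite(f'pics/{n}0.png',im[:,:,::-1]);c=manip.camera_info(n);print(n,c)
a=cv2.imread('pics/scene0.png');b=cv2.imread('pics/top0.png')
cv2.imwrite('pics/top0b.png',cv2.resize(b,(768,576),interpolation=cv2.INTER_CUBIC))
cv2.imwrite('pics/scene0b.png',cv2.resize(a,(768,576),interpolation=cv2.INTER_CUBIC))
E
```

```text
pics
0.0 [0.22799957 0.58155839 0.40373041] [ 8.26171276e-01  5.63417986e-01 -9.98287175e-04  4.45808062e-04] 1.0017148178184017 [ 0.64222638 -0.13217834  0.66627972]
scene {'fx': 458.907991930997, 'fy': 458.907991930997, 'cx': 254.85545595243266, 'cy': 190.58896161289104, 'R': array([[ 0.16254657,  0.98669008, -0.00461448],
       [ 0.7436637 , -0.12558158, -0.65665331],
       [-0.6484928 ,  0.10330512, -0.75417845]]), 't': array([-0.05405952, -0.34775186,  1.90832168])}
top {'fx': 441.1381037118995, 'fy': 441.1381037118995, 'cx': 251.23894849417476, 'cy': 190.2641283313212, 'R': array([[-0.02431653, -0.99959108,  0.01504593],
       [-0.98967179,  0.02194291, -0.14166247],
       [ 0.14127439, -0.01833527, -0.98980067]]), 't': array([-0.02151168,  0.57350613,  1.38658585])}
```

View pics/top0b.png

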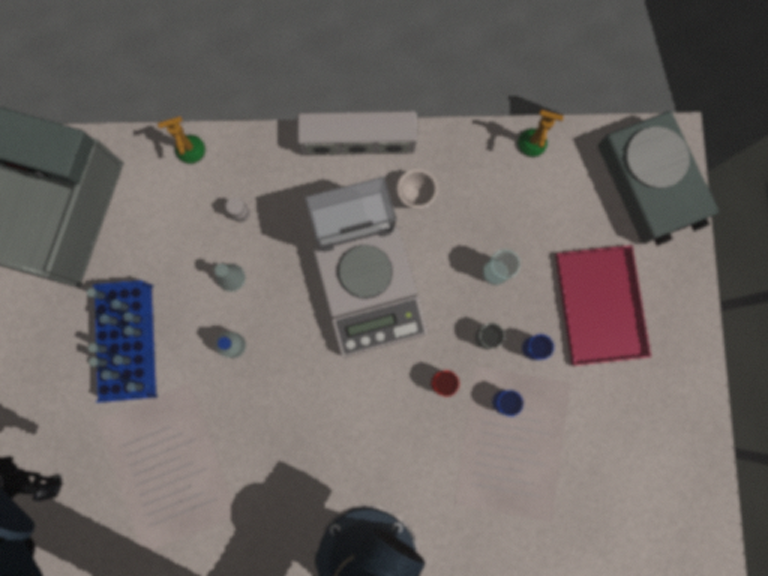

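View pics/scene0b.png

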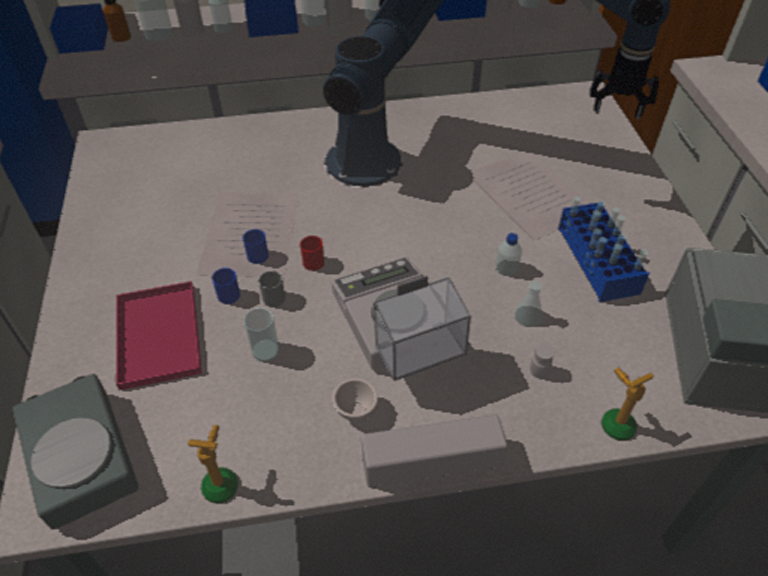

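The top view (shown at 1.5x) has the balance near (370,290). There are four beaker candidates:
- Grey steel at (490,335)
- Blue at (540,346)
- Blue at (508,402)
- Red at (445,383)

The grey one at (490,335) fits, since it is uncoloured stainless. Next I'll make an enlarged crop and take the measurements.

```bash
cat > h.py <<'E'
from station import manip
import cv2,numpy as np
def ray(c,u,v,z):
    R=np.array(c['R']);t=np.array(c['t']);C=-R.T@t
    d=R.T@np.array([(u-c['cx'])/c['fx'],(v-c['cy'])/c['fy'],1]);return C+d*(z-C[2])/d[2]
def proj(c,X):
    p=np.array(c['R'])@np.array(X)+c['t'];return np.array([c['fx']*p[0]/p[2]+c['cx'],c['fy']*p[1]/p[2]+c['cy']])
E
python3 - <<'E'
from h import *
b=cv2.imread('pics/top0.png')
A=cv2.resize(b[200:290,285:385],None,fx=5,fy=5,interpolation=cv2.INTER_CUBIC)
B=cv2.resize(b[150:240,205:290],None,fx=5,fy=5,interpolation=cv2.INTER_CUBIC)
im=np.hstack([A[:,:390],B[:,:]]);im=cv2.convertScaleAbs(im,alpha=1.5);print(im.shape)
cv2.imwrite('pics/crop.png',im[:, :800])
c=manip.camera_info('top')
# bright keys
g=cv2.cvtColor(b,cv2.COLOR_BGR2GRAY)
roi=g[205:240,222:285];print(roi.max(),np.percentile(roi,[50,90,95]))
for th in(185,195,205):
    n,l,s,cen=cv2.connectedComponentsWithStats((roi>th).astype('uint8'))
    print(th,[(s[i,4],(cen[i]+[222,205]).round(1)) for i in range(1,n) if s[i,4]>8])
E
```

```text
(450, 815, 3)
168 [108. 141. 145.]
185 []
195 []
205 []
```

View pics/crop.png

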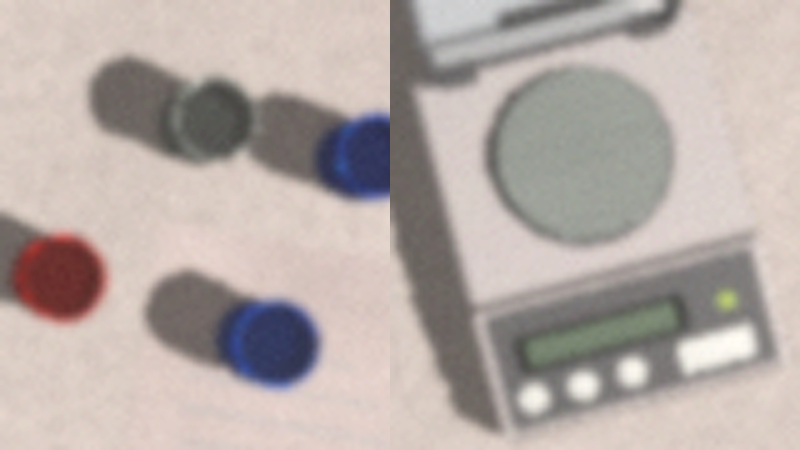

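The enlarged crop confirms it. The steel beaker rim is at crop (217,118), a plain grey open cylinder; the others are clearly blue or red. The pan is at crop (585,155), the tare bar at (717,348) and the round keys at (535,398), (583,384) and (632,372).

Run:
```python
from h import *
b=cv2.imread('pics/top0.png');c=manip.camera_info('top')
g=cv2.cvtColor(b,cv2.COLOR_BGR2GRAY).astype(float)
def comps(u0,v0,u1,v1,f,mn):
    n,l,s,cen=cv2.connectedComponentsWithStats(f(b[v0:v1,u0:u1].astype(float),g[v0:v1,u0:u1]).astype('uint8'))
    return [(s[i,4],cen[i]+[u0,v0],s[i,2:4]) for i in range(1,n) if s[i,4]>mn]
k=comps(222,205,285,240,lambda b,g:g>148,6)
for a in k:print('key',a,ray(c,*a[1],.056).round(4))
p=comps(220,158,272,204,lambda b,g:g<122,100)
for a in p:print('dark',a,ray(c,*a[1],.082).round(4))
q=comps(312,205,342,240,lambda b,g:g<62,30)
for a in q:print('beaker in',a,ray(c,*a[1],.05).round(4),ray(c,*a[1],.066).round(4))
print(g[181,225:270].astype(int)); print(g[224,310:345].astype(int))
for uv in((328.0,223.2),):print(ray(c,*uv,.066))
print('pan',ray(c,243.6,180.6,.082))
# blue neighbor, red, tall
for n,uv,z in(('blue',(360,231),.066),('blue2',(339,268.),.066),('red',(297,255),.066)):print(n,ray(c,*uv,z).round(3))
```

```text
key (np.int32(66), array([269.96969697, 219.22727273]), array([14,  8], dtype=int32)) [ 0.4766 -0.0917  0.056 ]
key (np.int32(10), array([253. , 223.8]), array([3, 4], dtype=int32)) [ 0.4633 -0.0375  0.056 ]
key (np.int32(12), array([243.5, 226.5]), array([4, 4], dtype=int32)) [ 0.4555 -0.0073  0.056 ]
key (np.int32(10), array([233.3, 229.3]), array([4, 4], dtype=int32)) [0.4474 0.0251 0.056 ]
dark (np.int32(1128), array([242.2606383, 180.6179078]), array([39, 37], dtype=int32)) [ 0.5983 -0.0065  0.082 ]
beaker in (np.int32(131), array([328.06870229, 223.32061069]), array([13, 13], dtype=int32)) [ 0.4596 -0.2771  0.05  ] [ 0.4586 -0.2741  0.066 ]
[ 71  81  96 102 102 104 102 102 103 104 104 105 105 104 105 104 105 104
 104 104 104 106 103 105 106 106 108 106 108 108 108 107 105 108 106 103
 111 130 139 141 140 141 143 140 141]
[71 68 70 69 70 66 62 54 58 71 79 67 57 58 59 59 57 58 57 58 57 56 52 49
 52 67 79 74 71 70 69 68 69 68 68]
[ 0.45902481 -0.27385845  0.066     ]
pan [ 0.59828718 -0.01075825  0.082     ]
blue [ 0.432 -0.374  0.066]
blue2 [ 0.319 -0.301  0.066]
red [ 0.362 -0.172  0.066]
```

```bash
python3 -m jog '[[[34,-47,0,0],[34,-47,0,0],[34,-47,0,0],[34,-47,0,0],[34,-47,0,0],[34,-47,0,0],[34,-47,0,0],[34,-47,0,0]]]' 100; python3 -m jog '[[[-5,-58,0,-4.2],[-5,-58,0,-4.2],[-5,-60,0,-4.2],[-5,-60,0,-4.2],[-5,-60,0,-4.2],[-5,-60,0,-4.2],[-6,-60,-20,-4.2],[-5,-60,-20,-4.2]]]'
python3 - <<'E'
from h import *
s=manip.sense();print(s['tcp_pos'],s['tool_rot'])
c=manip.camera_info('wrist');im=manip.snapshot('wrist')
cv2.imwrite('pics/w1.png',im[:,:,::-1]);print(c)
print(proj(c,[.459,-.274,.066]))
E
```

```text
t: 1.1
tcp_pos: [0.501, 0.2041, 0.4045]
tool_rot: [0.826, 0.563, -0.0, -0.0]
force: [1.1, 0.4, 0.2]
finger_gap: 0.997
t: 2.1
tcp_pos: [0.4588, -0.2702, 0.3649]
tool_rot: [0.954, 0.299, 0.0, 0.0]
force: [0.2, 0.4, -0.1]
finger_gap: 0.998
[ 0.45882509 -0.27022207  0.36492294] [9.54181886e-01 2.99227055e-01 2.43337321e-04 1.96359273e-04]
{'fx': 292.2180547238182, 'fy': 292.2180547238182, 'cx': 254.62811190429477, 'cy': 191.928662992969, 'R': array([[ 8.20882021e-01,  5.71097424e-01,  6.63523771e-04],
       [ 5.45675215e-01, -7.84682467e-01,  2.94129200e-01],
       [ 1.68497084e-01, -2.41083304e-01, -9.55765438e-01]]), 't': array([-0.22233097, -0.48938828,  0.19968937])}
[252.55859694 187.22422141]
```

View pics/w1.png

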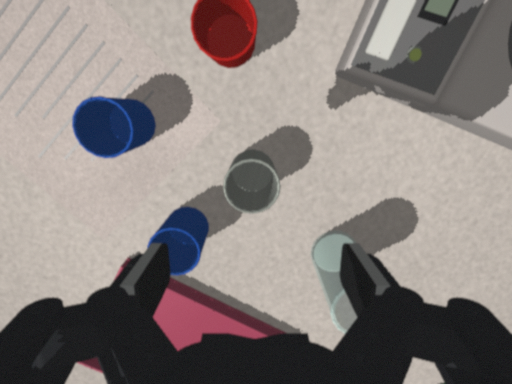

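The wrist view shows the steel beaker rim centred at (251,186), which agrees with the prediction of (252.6,187.2). The blue neighbour is at lower left and the tall glass at lower right.

Run:
```python
from h import *
c=manip.camera_info('wrist')
g=cv2.cvtColor(cv2.imread('pics/w1.png'),cv2.COLOR_BGR2GRAY).astype(int)
print(g[186,215:290]);print(g[150:225,251])
for uv in((251,186),(252,187)):print(ray(c,*uv,.066).round(4))
print('tallbase',ray(c,335,252,0.0),'blue rim',ray(c,176,251,.066))
t=manip.camera_info('top');print('tall rim top',ray(t,335.5,175.5,.11))
```

```text
[121 133 125 118 114 108 114 125 142 141 114  88  74  70  70  69  72  71
  71  69  70  70  75  82  85  84  85  90  84  80  81  82  80  81  81  81
  81  80  80  82  82  80  83  82  81  83  80  80  80  82  76  73  70  72
  71  70  76  93  99 103 107 121 153 167 146 144 167 178 180 181 182 185
 187 188 188]
[ 75  72  73  71  72  71  73  76  94 127 139 122  96  82  79  79  80  81
  80  80  81  80  80  81  80  81  81  81  82  79  84  81  80  81  81  82
  81  81  81  79  80  78  75  73  72  71  73  72  72  73  73  73  71  71
  72  74  74  71  73  76  90 109 135 162 177 184 184 185 189 192 192 188
 183 180 182]
[ 0.4562 -0.2816  0.066 ]
[ 0.4575 -0.2818  0.066 ]
tallbase [ 0.60339631 -0.30947711  0.        ] blue rim [ 0.43206332 -0.38198161  0.066     ]
tall rim top [ 0.60345783 -0.2960253   0.11      ]
```

```bash
python3 -c "
from station import manip
s=manip.sense();print(s['tcp_pos'])"
```

```text
[ 0.4585477  -0.27695272  0.3626625 ]
```

```bash
python3 -m jog '[[[-1.5,-3.5,0,0],[0,0,-30,0],[0,0,-35,0],[0,0,-35,0],[0,0,-30,0],[0,0,-22,0],[0,0,-10,0],[0,0,-5,0]]]' 100; python3 -m jog '[[[0,0,0,0],[0,0,0,0],[0,0,0,0],[0,0,0,0],[0,0,0,0],[0,0,0,0],[0,0,0,0],[0,0,0,0]]]' 45 30
```

```text
t: 3.15
tcp_pos: [0.4582, -0.271, 0.1984]
tool_rot: [0.954, 0.301, 0.0, -0.0]
force: [-0.2, -0.8, -0.8]
finger_gap: 0.997
t: 4.15
tcp_pos: [0.4581, -0.272, 0.1993]
tool_rot: [0.954, 0.3, 0.001, 0.001]
force: [-0.6, 1.1, 6.2]
finger_gap: 0.63
```

```bash
python3 -m jog '[[[0,0,5,0],[0,0,15,4],[0,0,20,10.5],[0,0,20,10.5],[0,0,20,10.5],[0,0,20,10.5],[0,0,10,10.5],[0,0,0,10.5]]]' - 30; python3 -m jog '[[[10,20,0,2],[20,35,0,0],[20,40,0,0],[22,45,0,0],[22,45,0,0],[20,40,0,0],[15,25,0,0],[8,12,0,0]]]'
python3 - <<'E'
from h import *
s=manip.sense();print(s['tcp_pos'],s['tool_rot'],s['finger_gap'],s['force'])
im=manip.snapshot('top');cv2.imwrite('pics/top1.png',cv2.resize(im[110:260,180:380,::-1],None,fx=4,fy=4,interpolation=cv2.INTER_CUBIC))
im=manip.snapshot('scene');cv2.imwrite('pics/sc1.png',cv2.resize(im[120:300,180:360,::-1],None,fx=3.3,fy=3.3,interpolation=cv2.INTER_CUBIC))
a=cv2.imread('pics/sc1.png');b=cv2.imread('pics/top1.png');b=cv2.resize(b,None,fx=.5,fy=.5);a=a[:,:395];o=np.zeros((594,800,3),'uint8');o[:a.shape[0],:a.shape[1]]=a;o[:300,400:]=b;cv2.imwrite('pics/m1.png',o)
print(manip.sense()['tcp_pos'])
E
```

```text
t: 5.15
tcp_pos: [0.4579, -0.2719, 0.3094]
tool_rot: [0.627, 0.779, -0.0, 0.001]
force: [-0.3, 0.1, -0.9]
finger_gap: 0.633
t: 6.15
tcp_pos: [0.5952, -0.0083, 0.3082]
tool_rot: [0.615, 0.789, -0.0, -0.0]
force: [-0.9, -0.6, -0.5]
finger_gap: 0.628
[ 0.59516113 -0.00834856  0.30822091] [ 6.15009191e-01  7.88519921e-01 -1.36591740e-04 -1.03590434e-04] 0.6284061721388713 [-0.85102404 -0.58192467 -0.54060274]
[ 0.59516993 -0.00902774  0.30820808]
```

View pics/m1.png

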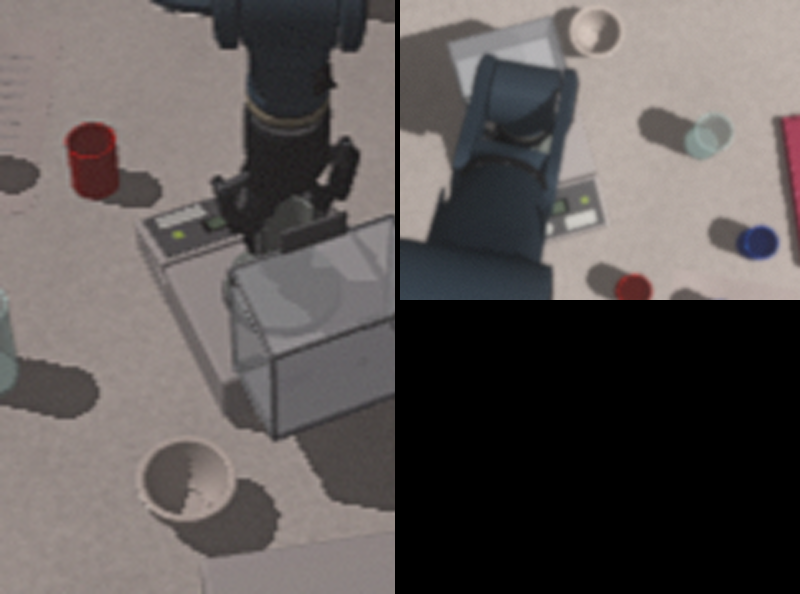

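The views show the beaker held above the pan, clear of the upright cover, with no contact force. The blue, red and tall bystanders are in place. Lowering now.

```bash
python3 -m jog '[[[0,-1,-6,0],[0,0,-6,0],[0,0,-5,0],[0,0,-3,0],[0,0,-2,0],[0,0,-1,0],[0,0,-1,0],[0,0,-1,0]]]'; python3 -m jog '[[[0,0,-0.5,0],[0,0,-0.5,0],[0,0,-0.5,0],[0,0,0,0],[0,0,0,0],[0,0,0,0],[0,0,0,0],[0,0,0,0]]]'
```

```text
t: 7.25
tcp_pos: [0.5949, -0.0107, 0.2834]
tool_rot: [0.616, 0.788, 0.0, 0.0]
force: [-0.6, -0.0, -1.0]
finger_gap: 0.633
t: 8.25
tcp_pos: [0.5949, -0.0108, 0.2818]
tool_rot: [0.616, 0.788, -0.0, 0.0]
force: [-0.3, -0.0, -1.2]
finger_gap: 0.633
```

```bash
python3 -m jog '[[[0,0,-0.5,0],[0,0,-0.5,0],[0,0,-0.5,0],[0,0,-0.5,0],[0,0,0,0],[0,0,0,0],[0,0,0,0],[0,0,0,0]]]'
```

```text
t: 9.25
tcp_pos: [0.5949, -0.0108, 0.2813]
tool_rot: [0.616, 0.788, 0.0, 0.0]
force: [-2.4, 0.3, 8.0]
finger_gap: 0.631
```

```bash
python3 -m jog '[[[0,0,0.5,0],[0,0,0.5,0],[0,0,0,0],[0,0,0,0],[0,0,0,0],[0,0,0,0],[0,0,0,0],[0,0,0,0]]]' 85; python3 -m jog '[[[0,0,5,0],[0,0,10,0],[0,0,15,0],[-15,-4,20,0],[-30,-7,25,0],[-40,-10,30,0],[-40,-10,30,0],[-30,-8,20,0]]]'
python3 - <<'E'
from h import *
c=manip.camera_info('wrist');print(manip.sense()['tcp_pos'])
im=manip.snapshot('wrist');cv2.imwrite('pics/w2.png',im[:,:,::-1])
np.save('c2.npy',c,allow_pickle=True);print(proj(c,[.598,-.0107,.082]),proj(c,[.595,-.0108,.148]))
E
```

```text
t: 10.25
tcp_pos: [0.5949, -0.0108, 0.2808]
tool_rot: [0.616, 0.788, 0.0, 0.0]
force: [0.1, 0.7, -0.0]
finger_gap: 0.847
t: 11.25
tcp_pos: [0.4383, -0.0499, 0.4382]
tool_rot: [0.616, 0.788, 0.0, 0.001]
force: [-0.7, -0.7, 0.2]
finger_gap: 0.848
[ 0.43826568 -0.04985553  0.43817289]
[254.75680358 293.07167481] [255.21392894 328.7151752 ]
```

View pics/w2.png

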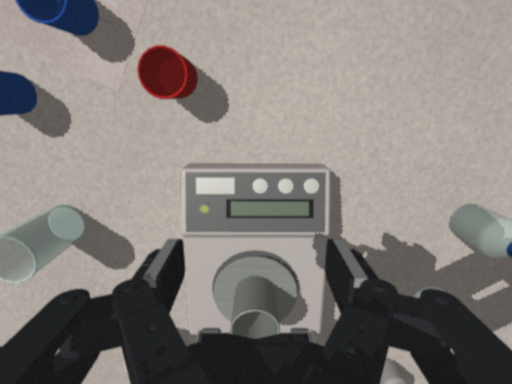

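The wrist view shows the beaker standing upright on the pan. The pan is centred at (255,291), the beaker rim is at about (255,323), and the tare key is at (215,186) with the round keys at (260..311,186). Next I close the fingers and go behind the cover lip, and I also refine the key position.

```bash
python3 - <<'E'
from h import *
c=np.load('c2.npy',allow_pickle=True).item();b=cv2.imread('pics/w2.png');g=cv2.cvtColor(b,cv2.COLOR_BGR2GRAY)
n,l,s,cen=cv2.connectedComponentsWithStats((g[165:205,185:330]>190).astype('uint8'))
for i in range(1,n):
    if s[i,4]>60:
        p=cen[i]+[185,165];print(s[i,2:],p.round(1),ray(c,*p,.057).round(4))
R=np.array(c['R']);print('cam',-R.T@c['t'])
print('pan',ray(c,255.5,290,.082),'pan edges',ray(c,213,290,.082),ray(c,298,290,.082),ray(c,255.5,251,.082))
E
python3 -m jog '[[[20,5,0,0],[33,8,0,0],[40,10,0,0],[45,11,0,0],[45,11,0,0],[40,10,0,0],[28,7,0,0],[12,3,0,0]]]' 0 60; python3 -m jog '[[[0,0,0,0],[0,0,-5,0],[0,0,-10,0],[0,0,-12,0],[0,0,-10,0],[0,0,-6,0],[0,0,-2,0],[0,0,0,0]]]'
```

```text
[ 38  15 560] [214.8 185. ] [ 0.4744 -0.093   0.057 ]
[ 14  13 135] [259.2 185.3] [ 0.4614 -0.0391  0.057 ]
[ 13  12 130] [284.9 185.5] [ 0.4539 -0.0079  0.057 ]
[ 13  12 123] [310.3 185.5] [0.4461 0.0229 0.057 ]
cam [ 0.36557468 -0.0679614   0.40806246]
pan [ 0.59321029 -0.01089544  0.082     ] pan edges [ 0.60669658 -0.06464324  0.082     ] [0.57973497 0.04280858 0.082     ] [ 0.53814822 -0.02466214  0.082     ]
t: 12.3
tcp_pos: [0.704, 0.0158, 0.4361]
tool_rot: [0.615, 0.788, 0.0, 0.0]
force: [-0.5, 0.4, 0.6]
finger_gap: 0.004
t: 13.3
tcp_pos: [0.703, 0.0152, 0.3908]
tool_rot: [0.616, 0.788, 0.0, 0.0]
force: [0.4, -0.1, -0.8]
finger_gap: -0.004
```

```bash
python3 -m jog '[[[-11.6,-2.9,5,0],[-11.6,-2.9,0,0],[-13.6,-3.4,0,0],[-14.5,-3.6,0,0],[-14.5,-3.6,-3,0],[-14.5,-3.6,-4,0],[-13.6,-3.4,-6,0],[-13.6,-3.4,-6,0]]]'
python3 - <<'E'
from h import *
im=manip.snapshot('scene');a=cv2.resize(im[130:290,190:350,::-1],None,fx=3.5,fy=3.5,interpolation=cv2.INTER_CUBIC);cv2.imwrite('pics/sc2.png',a)
E
```

```text
t: 14.3
tcp_pos: [0.5948, -0.0117, 0.3778]
tool_rot: [0.616, 0.788, 0.001, 0.002]
force: [2.5, 0.0, -0.1]
finger_gap: -0.001
```

View pics/sc2.png

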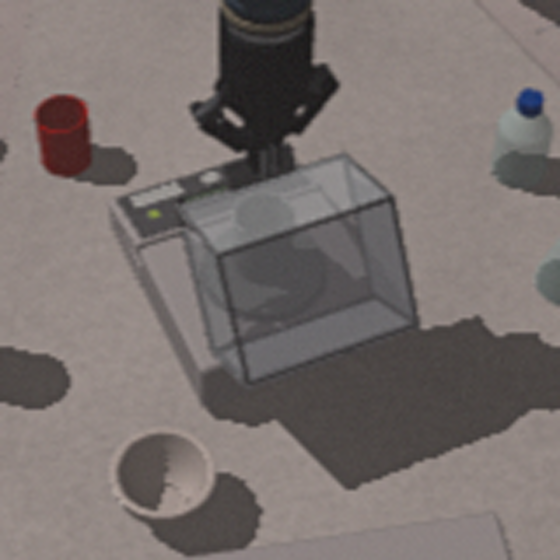

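```bash
python3 -m jog '[[[-12.6,-3.2,-9,0],[-11.6,-2.9,-9,0],[-5.8,-1.5,-5,0],[-4.9,-1.2,-6,0],[0,0,8,0],[0,0,9,0],[-9.7,-2.4,0,0],[-10.2,-2.5,0,0]]]'; python3 -m jog '[[[0,0,-8,0],[-5.8,-1.5,-7,0],[-5,-1.2,-7,0],[-5,-1.2,-7,0],[-4.5,-1.1,-7,0],[-4,-1,-7,0],[-3.5,-0.9,-7,0],[-3.5,-0.9,-7,0]]]'
```

```text
t: 15.35
tcp_pos: [0.5397, -0.0253, 0.365]
tool_rot: [0.616, 0.788, -0.0, -0.0]
force: [-0.7, -0.4, 0.8]
finger_gap: -0.001
t: 16.35
tcp_pos: [0.509, -0.0331, 0.3073]
tool_rot: [0.616, 0.788, 0.0, -0.0]
force: [0.2, -0.3, 0.6]
finger_gap: -0.0
```

Run:
```python
from h import *
print(manip.sense()['tcp_pos'],manip.sense()['force'])
im=manip.snapshot('scene');a=cv2.resize(im[140:270,200:330,::-1],None,fx=4.5,fy=4.5,interpolation=cv2.INTER_CUBIC);cv2.imwrite('pics/sc3.png',a)
```

```text
[ 0.50903635 -0.03310127  0.3073192 ] [ 0.24815968 -0.26089783  0.59960832]
```

View pics/sc3.png

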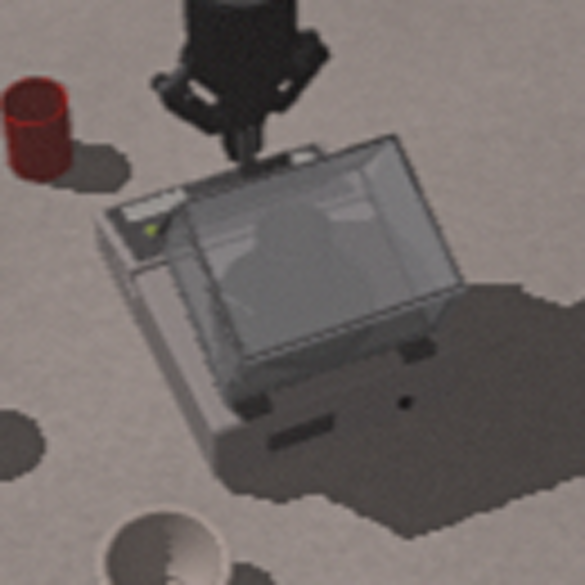

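Run:
```python
from h import *
c=manip.camera_info('scene');pan=np.array([.5955,-.011]);ex=np.array([.970,.2425]);ey=np.array([-.2425,.970])
def W(x,y,z):return np.r_[pan+(x-.04)*ex+y*ey,z]
def P(r,n,y,th):return W(.105-r*np.cos(th)+n*np.sin(th),y,.07+r*np.sin(th)+n*np.cos(th))
S=lambda X:((proj(c,X)-[200,140])*4.5).round(0)
for th in(.3,.4,.5,.6,.7):print(th,[tuple(S(P(r,n,y,th))) for r,n,y in((0,.095,-.08),(0,.095,.08),(.12,.095,-.08),(.12,.095,.08),(.14,0,.08),(.164,.008,-.032),(.164,.008,.032))])
print('tip',S([.509,-.0331,.134]))
```

```text
0.3 [(np.float64(239.0), np.float64(352.0)), (np.float64(461.0), np.float64(275.0)), (np.float64(170.0), np.float64(193.0)), (np.float64(388.0), np.float64(123.0)), (np.float64(354.0), np.float64(161.0)), (np.float64(200.0), np.float64(174.0)), (np.float64(282.0), np.float64(148.0))]
0.4 [(np.float64(244.0), np.float64(365.0)), (np.float64(467.0), np.float64(287.0)), (np.float64(177.0), np.float64(198.0)), (np.float64(397.0), np.float64(127.0)), (np.float64(357.0), np.float64(153.0)), (np.float64(203.0), np.float64(165.0)), (np.float64(286.0), np.float64(139.0))]
0.5 [(np.float64(249.0), np.float64(379.0)), (np.float64(472.0), np.float64(301.0)), (np.float64(184.0), np.float64(206.0)), (np.float64(406.0), np.float64(134.0)), (np.float64(361.0), np.float64(147.0)), (np.float64(207.0), np.float64(159.0)), (np.float64(290.0), np.float64(132.0))]
0.6 [(np.float64(255.0), np.float64(393.0)), (np.float64(478.0), np.float64(314.0)), (np.float64(193.0), np.float64(216.0)), (np.float64(416.0), np.float64(143.0)), (np.float64(366.0), np.float64(142.0)), (np.float64(211.0), np.float64(155.0)), (np.float64(296.0), np.float64(128.0))]
0.7 [(np.float64(259.0), np.float64(407.0)), (np.float64(482.0), np.float64(328.0)), (np.float64(201.0), np.float64(228.0)), (np.float64(427.0), np.float64(154.0)), (np.float64(372.0), np.float64(139.0)), (np.float64(217.0), np.float64(152.0)), (np.float64(303.0), np.float64(125.0))]
tip [240. 153.]
```

The projected geometry at 0.35 rad matches the visible cover edges (240,355) and (462,285), so the cover is following the finger. I'll continue down.

```bash
python3 -m jog '[[[-2.9,-0.7,-8,0],[-2.4,-0.6,-8,0],[-2.4,-0.6,-8,0],[-1.9,-0.5,-8,0],[-1.5,-0.4,-8,0],[-1,-0.2,-7,0],[-0.7,-0.2,-5,0],[-0.5,-0.1,-3,0]]]'; python3 -m jog '[[[0,0,-1,0],[0,0,-1,0],[0,0,-1,0],[0,0,-1,0],[0,0,0,0],[0,0,0,0],[0,0,0,0],[0,0,0,0]]]'
```

```text
t: 17.4
tcp_pos: [0.4961, -0.0365, 0.2525]
tool_rot: [0.616, 0.788, 0.0, 0.0]
force: [-0.6, -0.1, 0.6]
finger_gap: 0.001
t: 18.4
tcp_pos: [0.4959, -0.0364, 0.2508]
tool_rot: [0.616, 0.788, 0.0, 0.001]
force: [-3.7, 0.1, 15.9]
finger_gap: 0.0
```

```bash
python3 -m jog '[[[0,0,5,0],[0,0,20,0],[0,0,20,0],[-6,-14,0,0],[-7,-15,0,0],[-7,-15,0,0],[-6,-13.5,0,0],[0,0,0,0]]]'
python3 - <<'E'
from h import *
print(manip.sense()['tcp_pos'],manip.sense()['force'])
c=manip.camera_info('wrist');w=manip.snapshot('wrist');s=manip.snapshot('scene')
o=np.zeros((440,800,3),'uint8');o[:384,:460]=w[:,26:486,::-1];o[:340,460:]=cv2.resize(s[150:260,205:315,::-1],(340,340),interpolation=cv2.INTER_CUBIC)
cv2.imwrite('pics/m2.png',o)
for n,X in(('tare',[.4755,-.0925,.057]),('tip',[.4697,-.094,.06])):print(n,proj(c,X)-[26,0])
sc=manip.camera_info('scene');pan=np.array([.5955,-.011]);ex=np.array([.970,.2425]);ey=np.array([-.2425,.970])
P=lambda r,n,y,th:np.r_[pan+(.065-r*np.cos(th)+n*np.sin(th))*ex+y*ey,.07+r*np.sin(th)+n*np.cos(th)]
for th in(0,.1):print(th,[((proj(sc,P(*a,th))-[205,150])*340/110+[460,0]).round() for a in((0,.095,-.08),(0,.095,.08),(.12,.095,-.08),(.12,.095,.08))])
E
```

```text
t: 19.4
tcp_pos: [0.4695, -0.0952, 0.2935]
tool_rot: [0.617, 0.787, -0.0, -0.0]
force: [1.1, 0.0, 0.3]
finger_gap: 0.003
[ 0.46945396 -0.0952116   0.29348484] [1.07440222 0.04190971 0.26539212]
tare [230.11315608 214.94178544]
tip [230.05079241 208.89578049]
0 [array([597., 186.]), array([748., 135.]), array([550., 100.]), array([695.,  53.])]
0.1 [array([601., 194.]), array([753., 142.]), array([553.,  99.]), array([700.,  52.])]
```

View pics/m2.png

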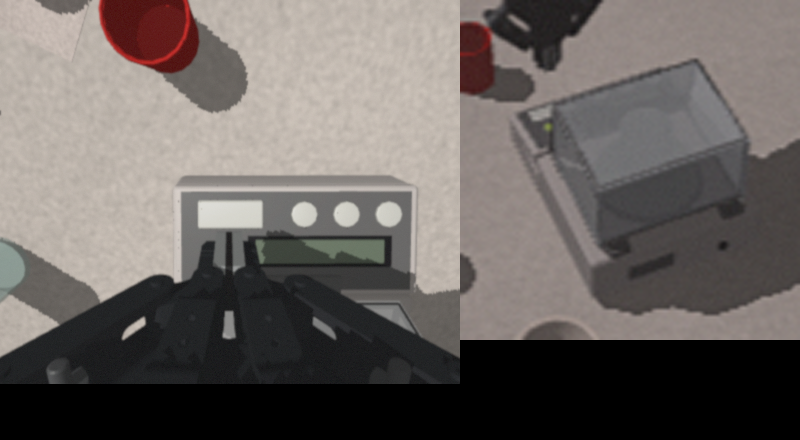

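The wrist view has the tare bar at (230,214), directly ahead of the closed fingers, with the round keys from u=304 onward. In the scene view the cover edges (597,187) and (747,137) match angle 0, so it is shut. Pressing the key.

```bash
python3 -m jog '[[[0,0,-10,0],[0,0,-15,0],[0,0,-15,0],[0,0,-8,0],[0,0,-4,0],[0,0,-3,0],[0,0,-1,0],[0,0,0,0]]]'; python3 -m jog '[[[0,0,-1,0],[0,0,-1,0],[0,0,-1,0],[0,0,-1,0],[0,0,-1,0],[0,0,-1,0],[0,0,0,0],[0,0,0,0]]]'
```

```text
t: 20.5
tcp_pos: [0.47, -0.0939, 0.2381]
tool_rot: [0.616, 0.788, 0.0, 0.0]
force: [0.1, -0.2, -0.0]
finger_gap: 0.002
t: 21.5
tcp_pos: [0.4699, -0.0939, 0.2318]
tool_rot: [0.616, 0.788, -0.0, -0.0]
force: [-0.7, 0.2, -0.2]
finger_gap: -0.001
```

```bash
python3 -m jog '[[[0,0,-1,0],[0,0,-0.5,0],[0,0,-0.5,0],[0,0,-0.5,0],[0,0,-0.5,0],[0,0,0,0],[0,0,0,0],[0,0,0,0]]]'
```

```text
t: 22.5
tcp_pos: [0.4702, -0.0938, 0.2294]
tool_rot: [0.616, 0.788, 0.0, 0.001]
force: [0.8, 1.9, 6.8]
finger_gap: 0.001
```

```bash
python3 -m jog '[[[0,0,-0.5,0],[0,0,-0.5,0],[0,0,-0.5,0],[0,0,0,0],[0,0,0,0],[0,0,0,0],[0,0,0,0],[0,0,0,0]]]'
```

```text
t: 23.5
tcp_pos: [0.4702, -0.0938, 0.2288]
tool_rot: [0.616, 0.788, 0.0, 0.001]
force: [-1.8, 1.7, 15.4]
finger_gap: -0.003
```

```bash
python3 -m jog '[[[0,0,2,0],[0,0,5,0],[0,0,15,0],[0,0,30,0],[-10,0,40,0],[-15,0,40,0],[-10,0,30,0],[0,0,0,0]]]'; python3 -m jog '[[[0,0,0,0],[0,0,0,0],[0,0,0,0],[0,0,0,0],[0,0,0,0],[0,0,0,0],[0,0,0,0],[0,0,0,0]]]'
python3 - <<'E'
from h import *
w=manip.snapshot('wrist');s=manip.snapshot('scene')
o=np.zeros((440,800,3),'uint8');o[:384,:460]=w[:,26:486,::-1];o[:340,460:]=cv2.resize(s[150:260,205:315,::-1],(340,340),interpolation=cv2.INTER_CUBIC)
cv2.imwrite('pics/m3.png',cv2.convertScaleAbs(o,alpha=1.4));print(manip.sense()['force'])
E
```

```text
t: 24.5
tcp_pos: [0.4347, -0.0939, 0.3918]
tool_rot: [0.616, 0.788, 0.001, 0.003]
force: [-0.2, -0.2, 0.1]
finger_gap: -0.003
t: 25.5
tcp_pos: [0.4349, -0.0939, 0.3894]
tool_rot: [0.616, 0.788, 0.0, 0.0]
force: [-0.1, -0.4, -0.1]
finger_gap: 0.001
[0.46268852 0.43263421 0.05956749]
```

View pics/m3.png

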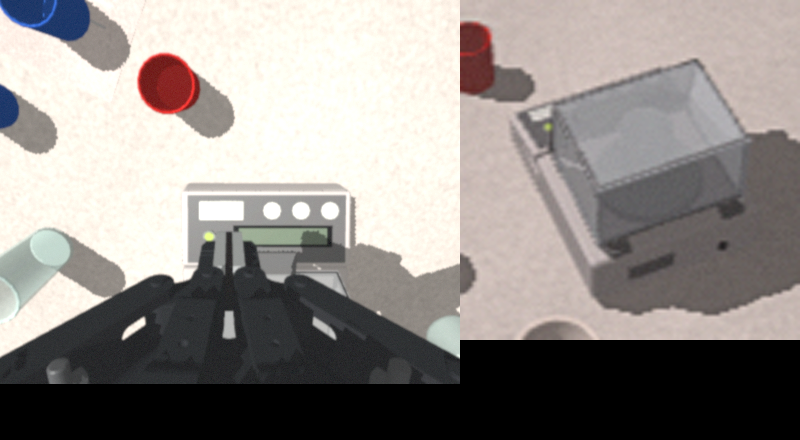

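The final view shows the cover shut with edges at (597,187) and (747,137), the lip lying flat over the upper keypad, the arm clear and the bystanders in place. Handing in.

```bash
python3 -c "
from station import manip
print(manip.sign_off(), manip.sense()['t'])"
```

```text
the job is handed in; nothing more can be done
the job is handed in; nothing more can be done
```

I handed the job in at about 25.6 s. The steel beaker is on the pan, the cover is shut over it, and the tare key has been pressed. The station gave no verdict, so these are my own checks:

- **Beaker:** I set it down upright about 3 mm or less from the pan centre as I estimated it. My readings of the pan centre differ by about 5 mm, still well within the 20 mm allowed. The wrist view after release showed it upright. Through the shut cover it is only faintly visible, so I did not measure it again.
- **Cover:** I pressed the lip down until it stopped at about 16 N, with the fingertip at 77.8 mm against 78 mm expected when shut. The cover edges in the camera picture match an angle of 0, but a pixel is too coarse to prove better than about 0.02 rad. During the swing the force reading was only about 0.6 N where I expected 2–3 N; the pictures showed the cover was following.
- **Tare key:** The force rose to 6.8 N and then 15.4 N, and I held that for over 0.5 s before letting go. The fingers stayed well clear of the round keys.
- **At the end:** The arm was clear with no contact force, and the bystanders in view stood where they were.

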